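# Reset the lathe's guard interlock

## Robot

A 6-joint arm with a two-finger parallel gripper is mounted at the origin on the work surface. World frame = base frame: x ahead of the robot, y to its left, z up, the work surface at z = 0. Lengths are in m, angles in rad, forces in N, time in s.
With the tool pointing down it reaches from about 0.325 to 0.775 m from the base axis. Payload 5.5 kg.
Tool frame: the origin (TCP) lies at the very end of the fingers, on their centre line; the grasp point (between the pads) lies 19 mm behind it; z points along the fingers, y is the line along which they close (so a half turn about z gives the same grasp; the last joint's range is limited). The gripper opens to 85 mm and grips with 20 to 120 N. Pads are 22 mm wide; open, the fingers measure 114 mm over their backs; the gripper's body (76 mm by 85 mm) begins 54 mm behind the grasp point. The pads swing forward as they close: fully open they stand 13 mm farther back than shut.
Start: joints at [-1.243, 0.091, 1.231, -0, 1.82, -0.057], TCP at [0.225, -0.556, 0.231] pointing down, gripper open.
Joint ranges: [-2.87, 2.87], [-0.86, 2.18], [0.17, 2.46], [-1.51, 4.65], [0.06, 2.69], [-2.65, 2.65]. Speed limits (rad/s): [2.57, 2.57, 3.01, 3.14, 3.14, 3.14].

## Interface

Orientations are given as a rotation vector (axis times angle).
In Python, from bench import manip, eyes, ticket gives the robot as it stands. The module is installed in compiled form; this text tells all that it offers.
- The arm moves only by the shell command python3 -m jog 'ROWS' [OPENING] [FORCE]. ROWS is text: rows parted by semicolons, each of 6 numbers parted by spaces: the shift along the world's x, y, z in units of 0.25 m (1.0 is 0.25 m), then the turn, a rotation vector about the world's x, y, z in units of 90 degrees (1.0 is 90 degrees). A call has exactly 8 rows; each row is the pose to reach, as a shift and turn from the pose commanded when the call began; what a row does not reach only later rows make up. A row lasts 1/10 s, in which the tool goes at most 50 mm and 8.59 degrees, less where a joint would pass 70% of its speed; a pose out of reach is approached as far as the arm can. A call with a number of a shift or a turn outside -1 to 1 is refused whole. A call with a gripper value outside its range is refused whole. OPENING is the closure, from 0 (fully open) to 1 (shut), set as the call begins (- or left out, the last holds). The fingers move at their own pace and stop on an object; FORCE is the grip in N (left out, the last holds). Time passes only in rows, so rows that repeat a pose let the fingers close, or fill a call up. It gives the time, the measured TCP pose, the force, the opening and the grip force at its end, in the units of the state.
- manip.get_obs(): the state, without advancing time (a new reading comes with each control period).
- eyes.get_image(name): name is "scene" or "side" or "wrist"; returns a dict with "color" (384x512x3 uint8, blue, green, red), "mtx" (3x3 intrinsics, pixels), "R" (3x3) and "t" (3): a world point X has camera coordinates R X + t; the wrist camera has in their place "mount" (4x4, takes a point from camera to tool coordinates, whose origin is the TCP and whose axes are the flange's). Camera axes: x right, y down, z forward; pixel columns grow to the right and rows downward; lengths in m; the calibration is good to about 2 mm. A picture is of the moment at which its call begins: read the wrist's pose just before it. There is no depth.
- ticket.hand_in(): hands the job in; it is judged then, once.
The state is a dict: "time": time; "joint_positions": joint angles; "qd": joint speeds; "effort": joint torques, N m; "ee_pos": TCP position; "tool_rot": TCP orientation; "contact_force": force on the tool from outside, world axes, zero at the start; "wrist_torque": the same for the moment, N m; "grip_width": finger opening in m; "gripper_force": force on a finger pad.
Only numpy, scipy, OpenCV 4.12 (cv2) and the standard library are available. Lean on these libraries where they do the work, as an engineer would, in place of code of your own. Each camera call takes 0.05 s, during which the arm holds its last target. There are 200 camera calls.

## Task

Push the lathe's guard hood along the bed with your fingers until it is fully home against the headstock. Then press the two round keys of the reset box right down, both together, one fingertip on each, hold them down for three seconds and let them come up again. Do not lift the box or shove it about, keep off the square keys, and leave everything else on the bench as it stands.

Things in the scene. Friction and masses are not known exactly. Their poses are not given: they have to be found in the camera images.
- lathe: Small green bench lathe with a yellow top, bolted down. Origin: on the bench; local +y runs along the bed towards the headstock, which is a 120 x 120 mm box 170 mm high with its near end face at local y = +100 mm. The bed is 75 mm wide, its top 45 mm above the bench, from local y = -200 to +220 mm.
- guard (a joint): How far the guard hood is open, m: 0 = home against the headstock (hard stop), up to 0.14. Grows as the hood slides along the lathe's -y. It slides with about 3 N of friction and stays where it is left.
- guard_face (a point): Centre of the guard hood's flat end face away from the headstock, 85 mm above the bench; moves with the hood. Its axes are the lathe's: +y points into the face, the way to push the hood shut. The hood is a grey sheet-metal box 130 mm wide (lathe x), 110 mm long (lathe y), its walls from 48 to 126 mm above the bench, open below and towards the headstock; the lathe bed runs under it.
- reset_box: The reset box: loose grey control box, 0.9 kg on rubber feet, 80 mm (x) x 120 mm (y), top 40 mm above the bench, with two ROUND metal keys at local y = +30 and -30 mm. Origin: centre of its underside, z up.
- round_key_left_top (a point): Centre of the top of the round key at the box's local y = +30 mm: 28 mm across in a flat black round surround (44 mm), stands 54 mm above the bench when up (14 mm above the box) and 46 mm when down; moves with the key.
- round_key_right_top (a point): The same for the round key at local y = -30 mm; the two key centres are 60 mm apart.
- round_key_left (a joint): Travel of that key, m: 0 up, 0.008 right down (stop). Spring: starts to move at about 1.5 N, right down at about 5 N; springs up when let go.
- round_key_right (a joint): The same for the other round key.
- jog_box: Another loose control box of the same size, weight and colour, with two SQUARE metal keys 26 mm wide in flat black square surrounds at local y = +30 and -30 mm, 54 mm above the bench. Not to be used. Origin: centre of its underside. The two boxes may stand in each other's place.
- square_key_left (a joint): Travel of a square key, m: 0 up, 0.008 down. Leave it up.
- square_key_right (a joint): The same for the other square key.
- flux_jar: Bystander: closed jar, 56 mm across, 75 mm tall. Origin: centre of its underside.
- brass_blank: Bystander: upright brass rod blank, 26 mm across, 55 mm tall. Origin: centre of its underside.
- collar: Bystander: steel ring lying flat, 52 mm across, 22 mm tall. Origin: centre of its underside.
- fire_brick: Bystander: pale fire-brick block, 75 x 110 x 55 mm tall. Origin: centre of its underside.
- tin_cup: Bystander: open steel cup, 72 mm across, 80 mm tall. Origin: centre of its underside.
- screwdriver: Bystander: screwdriver lying on the bench, 200 mm long, 26 mm thick, handle to its local -x, origin at mid-length on its underside.
- hammer: Bystander: hammer lying on the bench, 260 mm long, head about 90 mm across, handle to its local -x, origin at mid-length on its underside.
Mind the look-alikes: they are no part of the job. What is shaped like the reset_box but blue is not meant.

How it is judged:
On the way, in this order (a step that is already met when the one before it is completed fails the run):
1. the guard hood is fully home (within 5 mm) (value of joint guard below 0.005 m), for 0.2 s.
2. both round keys are right down (6 of 8 mm) together for 2.5 s without a break, the guard still home (value of joint each of round_key_left, round_key_right above 0.006 m and value of joint guard below 0.005 m), for 2.5 s.
At the end, for the whole second after the job is handed in: The guard is home (within 5 mm), all keys are up again (within 1.5 mm), the reset box stands flat and at rest, and both boxes and all bystanders are within 30 mm of where they stood (value of joint guard below 0.005 m and value of joint each of round_key_left, round_key_right, square_key_left, square_key_right below 0.0015 m and angle between reset_box's own z axis and vertical below 0.05 rad and linear speed of reset_box below 0.01 m/s and not (distance of reset_box from where it was at the start of the episode above 0.03 m) and not (distance of jog_box from where it was at the start of the episode above 0.03 m) and not (distance of flux_jar from where it was at the start of the episode above 0.03 m) and not (distance of brass_blank from where it was at the start of the episode above 0.03 m) and not (distance of collar from where it was at the start of the episode above 0.03 m) and not (distance of fire_brick from where it was at the start of the episode above 0.03 m) and not (distance of tin_cup from where it was at the start of the episode above 0.03 m) and not (distance of screwdriver from where it was at the start of the episode above 0.03 m) and not (distance of hammer from where it was at the start of the episode above 0.03 m)); the robot touches nothing.
It fails at once if a round key is pressed (over 3 mm) while the guard is open (over 8 mm) (value of joint any of round_key_left, round_key_right above 0.003 m and value of joint guard above 0.008 m).
It fails at once if one round key is pressed down (over 6 mm) while the other is still up (under 1.5 mm) ((value of joint round_key_left above 0.006 m and value of joint round_key_right below 0.0015 m) or (value of joint round_key_right above 0.006 m and value of joint round_key_left below 0.0015 m)).
It fails at once if a square key is pressed (over 3 mm) (value of joint any of square_key_left, square_key_right above 0.003 m).
It fails at once if a control box is lifted (over 10 mm), tipped or shoved (over 30 mm) (height (world z) of any of reset_box, jog_box above 0.01 m or angle between any of reset_box, jog_box's own z axis and vertical above 0.2 rad or distance of any of reset_box, jog_box from where it was at the start of the episode above 0.03 m).
It fails at once if a bystander is moved (over 30 mm) (distance of any of flux_jar, brass_blank, collar, fire_brick, tin_cup, screwdriver, hammer from where it was at the start of the episode above 0.03 m).
It also fails if it takes over 53 s, if anything falls off the work surface, if the arm or the gripper's body presses on something with over 40 N, if the wrist force passes 120 N, or if a joint passes its speed limit or range.

## Working session

There is one attempt and no reset: what is moved stays moved. The work goes in short steps, Python scripts to look and compute and a shell command to move; the robot and the scene stay as the last step left them, time stands still between calls to the robot, and variables do not carry over. Pictures are saved under pics/ and viewed, at most 10 in all, crops included, and the job is handed in when it is done.

```bash
mkdir -p pics; python3 - <<'E'
from bench import manip,eyes
import cv2,numpy as np,pickle
o=manip.get_obs();print(o['time'],o['ee_pos'],o['tool_rot'],o['grip_width'])
d={n:eyes.get_image(n) for n in('scene','side')}
pickle.dump(d,open('im.pkl','wb'))
for n in d: cv2.imwrite(f'pics/{n}0.png',d[n]['color']);print(n,-d[n]['R'].T@d[n]['t'])
E
```

```text
0.0 [ 0.22513802 -0.55585482  0.23014039] [-3.08171091e+00 -6.00419848e-01  4.00627354e-04] 0.08548265859158738
scene [1.28867591 0.38224845 0.96480659]
side [ 0.79928863 -1.24422384  1.49888157]
```

View pics/scene0.png

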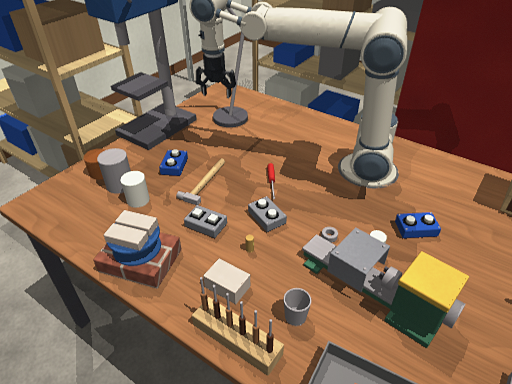

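View pics/side0.png

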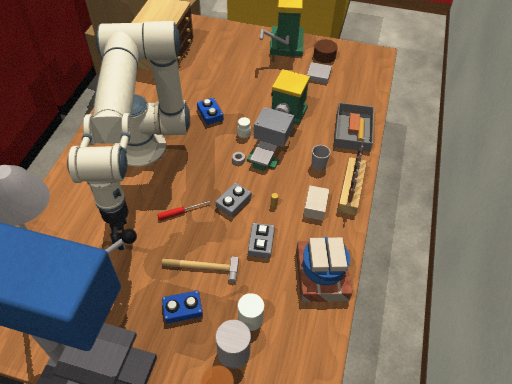

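The scene view shows grey boxes at (205,221) and (267,213), blue decoys at (173,162) and (418,224), the lathe at about (390,270) and its hood at (358,258). In the side view the grey boxes are at (234,200) and (261,240). The first looks round-keyed, so I'll confirm it in a crop.

```bash
python3 - <<'E'
import cv2,numpy as np,pickle
d=pickle.load(open('im.pkl','rb'))
a=d['side']['color'][85:265,210:330];b=d['scene']['color'][190:310,175:475]
A=cv2.resize(a,None,fx=3.3,fy=3.3,interpolation=cv2.INTER_CUBIC)
B=cv2.resize(d['scene']['color'][190:245,175:295],None,fx=3.3,fy=3.3,interpolation=cv2.INTER_CUBIC)
C=cv2.resize(d['scene']['color'][220:345,300:475],None,fx=2.26,fy=2.26,interpolation=cv2.INTER_CUBIC)
o=np.zeros((594,800,3),np.uint8);o[:A.shape[0],:A.shape[1]]=A[:594];o[:B.shape[0],400:400+B.shape[1]]=B[:,:400];o[200:200+C.shape[0],400:400+C.shape[1]]=C[:,:400]
cv2.imwrite('pics/crop1.png',o)
E
```

```text
(no output)
```

View pics/crop1.png

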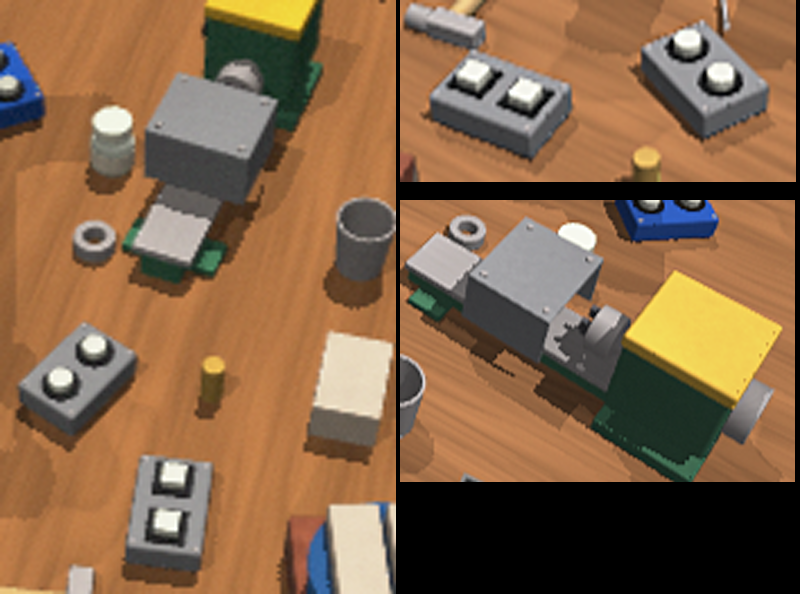

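The crop settles it. Grey box A, side (234,200) / scene (267,213), has round keys in round surrounds, so it is the reset box. Grey box B, side (261,240) / scene (205,221), has square keys, so it is the jog box. The blue boxes at side (210,111) and (182,307) are decoys. The hood is open from the headstock, with its top corners visible in both views.

```bash
cat > h.py <<'E'
import cv2,numpy as np,pickle
def ray(im,px,z):
    p=cv2.undistortPoints(np.array([[px]],float),im['mtx'],None)[0,0]
    v=im['R'].T@np.array([p[0],p[1],1.]);c=-im['R'].T@im['t'];return c+v*(z-c[2])/v[2]
E
python3 - <<'E'
from h import *
np.set_printoptions(precision=4,suppress=True)
d=pickle.load(open('im.pkl','rb'))
hood={'side':[(264.5,107.7),(294.2,114.7),(285.8,136.5),(254.5,122.9)],'scene':[(356.6,228.8),(389.8,247.9),(365.5,275.3),(331,259)]}
for n in d:
    im=d[n];hsv=cv2.cvtColor(im['color'],cv2.COLOR_BGR2HSV)
    P=np.array([ray(im,p,.126)[:2] for p in hood[n]]);print(n,'hood',P.tolist(),P.mean(0))
    m=cv2.inRange(hsv,(22,150,120),(35,255,255));
    k,l,s,c=cv2.connectedComponentsWithStats(m)
    for i in range(1,k):
        if s[i,4]>300:
            ct=cv2.findContours((l==i).astype(np.uint8),0,2)[0][0]
            W=np.array([ray(im,q[0],.17)[:2] for q in ct],np.float32)
            print('yel',s[i,:5],cv2.minAreaRect(W),cv2.minAreaRect(ct)[0])
    m=cv2.inRange(hsv,(0,0,185),(180,60,255))
    k,l,s,c=cv2.connectedComponentsWithStats(m)
    x0,y0,x1,y1=(215,180,275,260) if n=='side' else (180,190,295,245)
    for i in range(1,k):
        if s[i,4]>8 and x0<c[i][0]<x1 and y0<c[i][1]<y1: print('key',c[i],s[i,4],ray(im,c[i],.052))
# bystanders rough
for nm,p,z in [('jar',(243.5,119),.075),('collar',(238.5,157),.022),('brass',(274.5,195),.055),('cup',(320.5,150),.08),('brick',(319,196),.055),('sdtip',(210,204),.01),('sdhandle',(158,218),.02),('hamhead',(234,263),.02),('blue',(209,105),.05),('bedend',(264,157),.045),('footend',(259,166),.0)]: print(nm,ray(d['side'],p,z))
E
```

```text
scene hood [[0.4517377702752362, 0.14142719365983158], [0.4671297164225823, 0.2469567781856948], [0.592681891820165, 0.23112516951729759], [0.5948344124416175, 0.13344898220198198]] [0.5266 0.1882]
yel [ 401  252   68   56 2009] ((0.5401949286460876, 0.37784087657928467), (0.121199831366539, 0.12065935134887695), 83.44277954101562) (434.2858581542969, 277.8789367675781)
key [189.4699 195.253 ] 83 [ 0.5579 -0.4172  0.052 ]
key [261.775 201.375] 40 [ 0.4417 -0.1961  0.052 ]
key [196.7609 211.    ] 46 [ 0.6032 -0.344   0.052 ]
key [271.7857 211.5238] 42 [ 0.4641 -0.1408  0.052 ]
key [212.5882 216.8235] 51 [ 0.5946 -0.2837  0.052 ]
side hood [[0.46451822836494766, 0.2371569479201625], [0.5888042587478844, 0.23080495351674735], [0.5842529698437989, 0.10304978071701143], [0.4488999287903115, 0.14123636450315602]] [0.5216 0.1781]
yel [273  70  36  25 576] ((0.5389272570610046, 0.37127313017845154), (0.12863832712173462, 0.121505968272686), 84.21076965332031) (290.44122314453125, 81.73531341552734)
key [237.9697 188.8182] 33 [ 0.4636 -0.1389  0.052 ]
key [227.9697 198.8182] 33 [ 0.4417 -0.1941  0.052 ]
key [262.1282 227.6923] 39 [ 0.5946 -0.2825  0.052 ]
key [260.1395 242.1628] 43 [ 0.6034 -0.3424  0.052 ]
jar [0.3864 0.2021 0.075 ]
collar [0.4124 0.0407 0.022 ]
brass [ 0.6016 -0.1314  0.055 ]
cup [0.7232 0.1147 0.08  ]
brick [ 0.7597 -0.0901  0.055 ]
sdtip [ 0.374  -0.2058  0.01  ]
sdhandle [ 0.2154 -0.3262  0.02  ]
hamhead [ 0.5351 -0.4285  0.02  ]
blue [0.2132 0.2688 0.05  ]
bedend [0.5148 0.0488 0.045 ]
footend [0.4991 0.0363 0.    ]
```

Reset box keys are at (0.464,-0.140) and (0.442,-0.195). The lathe axis is about 6° off +y, the guard face is near (0.518,0.128), and the gap is about 76 mm. I'll move high over to the pre-push point, turning +62° and setting the fingers about 45 mm apart.

```bash
python3 -m jog '0.05 0.1 0 0 0 0.03;0.1 0.21 0 0 0 0.06;0.15 0.32 0 0 0 0.09;0.2 0.43 0 0 0 0.12;0.25 0.54 0 0 0 0.15;0.3 0.65 0 0 0 0.18;0.34 0.75 0 0 0 0.21;0.38 0.84 0 0 0 0.23' 0.47 40
python3 -m jog '0.05 0.1 0 0 0 0.03;0.1 0.21 0 0 0 0.06;0.15 0.32 0 0 0 0.09;0.2 0.43 0 0 0 0.12;0.25 0.54 0 0 0 0.15;0.3 0.65 0 0 0 0.18;0.34 0.75 0 0 0 0.21;0.38 0.84 0 0 0 0.23'
python3 -m jog '0.05 0.1 0 0 0 0.03;0.1 0.21 0 0 0 0.06;0.15 0.32 0 0 0 0.09;0.2 0.43 0 0 0 0.12;0.25 0.54 0 0 0 0.15;0.3 0.65 0 0 0 0.18;0.36 0.75 0 0 0 0.21;0.38 0.84 0 0 0 0.23'
python3 - <<'E'
from bench import manip,eyes
import cv2
from h import *
o=manip.get_obs();print(o)
w=eyes.get_image('wrist');pickle.dump((o,w),open('w1.pkl','wb'));cv2.imwrite('pics/w1.png',w['color']);print(w['mount'])
E
```

```text
time: 0.9
ee_pos: [0.3205, -0.3448, 0.2309]
tool_rot: [-2.924, -1.148, 0.0]
contact_force: [0.4, -0.5, 0.1]
grip_width: 0.0454
gripper_force: 0.0
time: 1.7
ee_pos: [0.4154, -0.1348, 0.2309]
tool_rot: [-2.67, -1.655, 0.0]
contact_force: [0.5, 0.2, 0.4]
grip_width: 0.0453
gripper_force: 0.0
time: 2.5
ee_pos: [0.5107, 0.0752, 0.2303]
tool_rot: [-2.329, -2.107, 0.002]
contact_force: [1.0, -1.6, 0.2]
grip_width: 0.0452
gripper_force: 0.0
{'time': 2.5, 'joint_positions': array([ 8.02735426e-02, -1.33289841e-01,  1.45367903e+00,  8.10819534e-05,
        1.82249817e+00,  1.80153757e-01]), 'qd': array([ 0.42856746,  0.19552879, -0.17861929, -0.00120959, -0.00585938,
        0.12848671]), 'effort': array([ -1.74653638, -36.96631193, -41.61181569,   0.07905732,
        -0.05928149,  -0.23769367]), 'ee_pos': array([0.51074763, 0.07522449, 0.23031292]), 'tool_rot': array([-2.32891216e+00, -2.10723112e+00,  1.53701941e-03]), 'contact_force': array([ 1.01328307, -1.59311963,  0.24892908]), 'wrist_torque': array([ 0.01502347, -0.03379399,  0.02903456]), 'gripper_force': 0.0, 'grip_width': 0.045218711609084646}
[[ 1.85375821e-04 -9.54128010e-01 -2.99398908e-01  7.68824462e-02]
 [ 9.99999624e-01  4.30646488e-04 -7.53229617e-04  7.71162358e-04]
 [ 8.47612564e-04 -2.99398656e-01  9.54127731e-01 -1.41995233e-01]
 [ 0.00000000e+00  0.00000000e+00  0.00000000e+00  1.00000000e+00]]
```

View pics/w1.png

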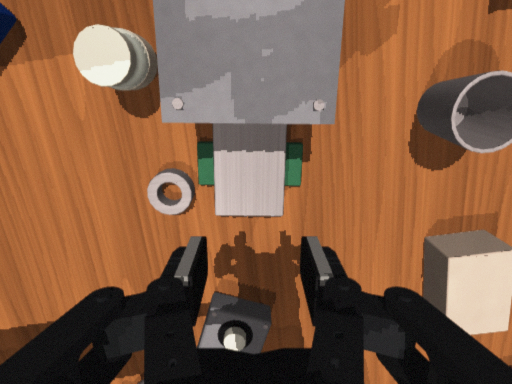

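Wrist view: the hood's near top edge runs from (163,122) to (335,124), square to the fingers. The bed end is at row 215, with the collar at (171,192) and the jar at (115,57) off to the side.

```bash
cat >> h.py <<'E'
from scipy.spatial.transform import Rotation as Ro
def wray(o,w,px,z):
    T=np.eye(4);T[:3,:3]=Ro.from_rotvec(o['tool_rot']).as_matrix();T[:3,3]=o['ee_pos'];T=T@w['mount'];i=np.linalg.inv(T)
    return ray({'mtx':w['mtx'],'R':i[:3,:3],'t':i[:3,3]},px,z)
E
python3 - <<'E'
from h import *
o,w=pickle.load(open('w1.pkl','rb'))
for p,z in [((163,122),.126),((335,124),.126),((216,215),.045),((283,215),.045),((171,192),.022),((115,57),.075)]: print(p,wray(o,w,p,z))
E
```

```text
(163, 122) [0.44873751 0.13374559 0.126     ]
(335, 124) [0.57713713 0.1194463  0.126     ]
(216, 215) [0.46475965 0.02367444 0.045     ]
(283, 215) [0.53741407 0.01647209 0.045     ]
(171, 192) [0.41361198 0.04772865 0.022     ]
(115, 57) [0.40323857 0.1881414  0.075     ]
```

Hood face centre is (0.513,0.127), about 84 mm from home. I'll descend in front of it, then push.

```bash
python3 -m jog '0 0 -0.08 0 0 0;0 0 -0.17 0 0 0;0 0 -0.26 0 0 0;0 0 -0.35 0 0 0;0 0 -0.44 0 0 0;0 0 -0.53 0 0 0;0 0 -0.6 0 0 0;0 0 -0.63 0 0 0'
python3 -m jog '0.003 0.04 0 0 0 0;0.007 0.08 0 0 0 0;0.01 0.11 0 0 0 0;0.013 0.14 0 0 0 0;0.016 0.16 0 0 0 0;0.018 0.18 0 0 0 0;0.02 0.2 0 0 0 0;0.022 0.22 0 0 0 0'
python3 -m jog '0.003 0.03 0 0 0 0;0.006 0.06 0 0 0 0;0.01 0.09 0 0 0 0;0.013 0.12 0 0 0 0;0.016 0.15 0 0 0 0;0.019 0.18 0 0 0 0;0.021 0.2 0 0 0 0;0.021 0.2 0 0 0 0'
```

```text
time: 3.35
ee_pos: [0.5088, 0.0735, 0.0711]
tool_rot: [-2.331, -2.103, 0.005]
contact_force: [-0.3, -0.2, -0.6]
grip_width: 0.0449
gripper_force: 0.0
time: 4.15
ee_pos: [0.5159, 0.1289, 0.0739]
tool_rot: [2.332, 2.104, -0.0]
contact_force: [0.2, -3.1, 1.1]
grip_width: 0.0452
gripper_force: 0.0
time: 4.95
ee_pos: [0.5207, 0.1801, 0.0736]
tool_rot: [-2.33, -2.106, -0.0]
contact_force: [-0.1, -0.0, -0.6]
grip_width: 0.0449
gripper_force: 0.0
```

```bash
python3 -m jog '0.001 0.01 0 0 0 0;0.002 0.02 0 0 0 0;0.003 0.03 0 0 0 0;0.004 0.04 0 0 0 0;0.005 0.05 0 0 0 0;0.006 0.055 0 0 0 0;0.006 0.06 0 0 0 0;0.006 0.06 0 0 0 0'
python3 -m jog '0 0.005 0 0 0 0;0.001 0.01 0 0 0 0;0.002 0.015 0 0 0 0;0.002 0.02 0 0 0 0;0.003 0.025 0 0 0 0;0.003 0.028 0 0 0 0;0.003 0.03 0 0 0 0;0.003 0.03 0 0 0 0'
```

```text
time: 5.75
ee_pos: [0.5224, 0.1931, 0.0736]
tool_rot: [2.332, 2.104, -0.002]
contact_force: [-1.5, -5.8, 0.1]
grip_width: 0.0455
gripper_force: 0.0
time: 6.55
ee_pos: [0.5233, 0.1928, 0.0733]
tool_rot: [2.331, 2.091, -0.019]
contact_force: [-4.5, -33.7, 4.3]
grip_width: 0.0454
gripper_force: 0.0
```

The hood stopped with 34 N building up, so it appears home. I'll back off, rise, check it, and travel to above the keys with a +74.5° turn.

```bash
python3 -m jog '0 -0.03 0 0 0 0;-0.006 -0.08 0 0 0 0;-0.012 -0.15 0 0 0 0;-0.02 -0.2 0.05 0 0 0;-0.02 -0.22 0.15 0 0 0;-0.02 -0.23 0.27 0 0 0;-0.02 -0.23 0.38 0 0 0;-0.02 -0.23 0.45 0 0 0'
python3 -m jog '-0.02 -0.08 0 0 0 0.06;-0.04 -0.16 0 0 0 0.12;-0.06 -0.24 0 0 0 0.18;-0.08 -0.32 0 0 0 0.24;-0.1 -0.4 0 0 0 0.3;-0.11 -0.48 0 0 0 0.36;-0.12 -0.55 0 0 0 0.41;-0.12 -0.6 0 0 0 0.44'
python3 -m jog '-0.02 -0.06 0 0 0 0.06;-0.04 -0.12 0 0 0 0.12;-0.06 -0.18 0 0 0 0.18;-0.08 -0.24 0 0 0 0.24;-0.1 -0.3 0 0 0 0.3;-0.12 -0.36 0 0 0 0.36;-0.12 -0.4 0 0 0 0.39;-0.12 -0.4 0 0 0 0.39'
python3 - <<'E'
from bench import manip,eyes
from h import *
o=manip.get_obs();print(o['ee_pos'],o['tool_rot'])
w=eyes.get_image('wrist');s=eyes.get_image('scene');pickle.dump((o,w,s),open('w2.pkl','wb'))
c=cv2.resize(s['color'][200:350,300:480],(360,300));v=np.zeros((384,880,3),np.uint8);v[:,:512]=w['color'];v[:300,512:872]=c
cv2.imwrite('pics/w2.png',v[:,:800])
E
```

```text
time: 7.35
ee_pos: [0.5189, 0.1442, 0.1905]
tool_rot: [2.33, 2.104, 0.008]
contact_force: [0.3, 0.6, -0.4]
grip_width: 0.0453
gripper_force: 0.0
time: 8.15
ee_pos: [0.4882, -0.0069, 0.1879]
tool_rot: [1.476, 2.771, 0.002]
contact_force: [-0.2, -0.4, -0.5]
grip_width: 0.0454
gripper_force: 0.0
time: 8.95
ee_pos: [0.4583, -0.1069, 0.1875]
tool_rot: [0.577, 3.086, 0.0]
contact_force: [-0.2, 0.2, -0.4]
grip_width: 0.0451
gripper_force: 0.0
[ 0.45829512 -0.10688187  0.18754267] [5.77349929e-01 3.08588555e+00 1.91709027e-04]
```

View pics/w2.png

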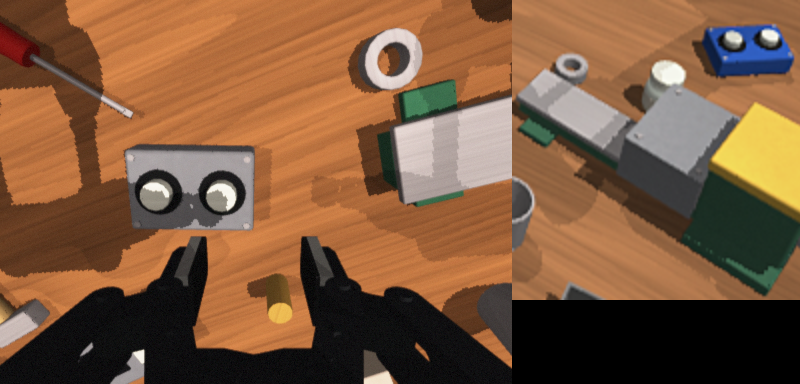

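The hood is home against the headstock. The reset box's two round keys sit at wrist pixels (156,194) and (221,196). Next I'll refine their position.

```bash
python3 - <<'E'
from h import *
o,w,s=pickle.load(open('w2.pkl','rb'))
hsv=cv2.cvtColor(w['color'],cv2.COLOR_BGR2HSV)
g=w['color'];P=[]
for x0,x1 in((132,182),(197,247)):
    roi=cv2.inRange(hsv[168:220,x0:x1],(0,0,95),(180,70,255))
    k,l,st,c=cv2.connectedComponentsWithStats(roi)
    # dark surround ellipse -> centre on box top
    d=cv2.inRange(hsv[168:220,x0:x1],(0,0,0),(180,255,55))
    i=min(range(1,k),key=lambda i:np.hypot(*(c[i]-[24,27]))+(1000 if st[i,4]<150 else 0))
    bc=np.array([st[i,0]+st[i,2]/2,st[i,1]+st[i,3]/2])
    print(st[i],c[i]+[x0,168]); q=wray(o,w,bc+[x0,168],.052);print(q);P.append(q)
P=np.array(P);m=P.mean(0);v=P[1]-P[0];a=np.degrees(np.arctan2(v[1],v[0]))%180
ty=Ro.from_rotvec(o['tool_rot']).as_matrix()[:,1];b=np.degrees(np.arctan2(ty[1],ty[0]))%180
print(m,a,b,np.linalg.norm(v),'units',(m-o['ee_pos'])/.25,(a-b)/90)
E
```

```text
[  8  11  33  32 776] [155.48840206 194.22164948]
[ 0.4427646  -0.19448381  0.052     ]
[  9  12  31  32 761] [221.33245729 195.59658344]
[ 0.46493724 -0.13998549  0.052     ]
[ 0.45385092 -0.16723465  0.052     ] 67.86105363447264 68.80569470192286 0.0588361517972062 units [-0.01777679 -0.2414111  -0.54217069] -0.010496011860558005
```

```bash
python3 -m jog '-0.004 -0.06 0 0 0 -0.003;-0.009 -0.12 0 0 0 -0.006;-0.014 -0.18 0 0 0 -0.01;-0.018 -0.22 0 0 0 -0.01;-0.018 -0.241 -0.03 0 0 -0.01;-0.018 -0.241 -0.1 0 0 -0.01;-0.018 -0.241 -0.18 0 0 -0.01;-0.018 -0.241 -0.24 0 0 -0.01'
python3 -m jog '0 0 -0.06 0 0 0;0 0 -0.12 0 0 0;0 0 -0.17 0 0 0;0 0 -0.2 0 0 0;0 0 -0.22 0 0 0;0 0 -0.23 0 0 0;0 0 -0.23 0 0 0;0 0 -0.23 0 0 0'
python3 - <<'E'
from bench import manip,eyes
from h import *
o=manip.get_obs();print(o['ee_pos'],o['tool_rot'])
w=eyes.get_image('wrist');s=eyes.get_image('side');
v=np.zeros((384,800,3),np.uint8);v[:,:512]=w['color'];v[:280,512:792]=cv2.resize(s['color'][165:235,200:270],(280,280),interpolation=cv2.INTER_CUBIC)
cv2.imwrite('pics/w3.png',v)
E
```

```text
time: 9.85
ee_pos: [0.4534, -0.1658, 0.1245]
tool_rot: [-0.6, -3.082, -0.001]
contact_force: [-0.1, -0.5, -0.4]
grip_width: 0.0452
gripper_force: 0.0
time: 10.65
ee_pos: [0.454, -0.1666, 0.0694]
tool_rot: [0.601, 3.083, -0.0]
contact_force: [0.2, -0.5, -0.6]
grip_width: 0.0454
gripper_force: 0.0
[ 0.45404103 -0.16655781  0.06940157] [ 6.00737105e-01  3.08261788e+00 -4.00904241e-04]
```

View pics/w3.png

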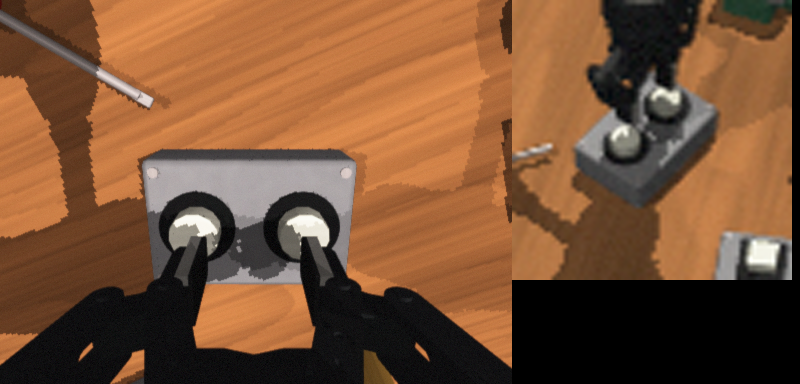

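Both fingertips stand over the round keys, at pixels (197,240) and (312,240) against key centres at (195,235) and (302,235). Now I'll descend slowly.

```bash
python3 -m jog '0 0 -0.02 0 0 0;0 0 -0.04 0 0 0;0 0 -0.05 0 0 0;0 0 -0.06 0 0 0;0 0 -0.07 0 0 0;0 0 -0.08 0 0 0;0 0 -0.08 0 0 0;0 0 -0.08 0 0 0'
python3 -m jog '0 0 -0.006 0 0 0;0 0 -0.012 0 0 0;0 0 -0.018 0 0 0;0 0 -0.024 0 0 0;0 0 -0.024 0 0 0;0 0 -0.024 0 0 0;0 0 -0.024 0 0 0;0 0 -0.024 0 0 0'
```

```text
time: 11.55
ee_pos: [0.4537, -0.1664, 0.0492]
tool_rot: [-0.601, -3.084, 0.0]
contact_force: [-3.1, 2.3, 4.6]
grip_width: 0.0452
gripper_force: 2.4
time: 12.35
ee_pos: [0.4538, -0.1664, 0.0441]
tool_rot: [0.601, 3.083, -0.0]
contact_force: [-4.9, 2.4, 9.0]
grip_width: 0.0451
gripper_force: 4.7
```

```bash
python3 -m jog '0 0 -0.004 0 0 0;0 0 -0.008 0 0 0;0 0 -0.01 0 0 0;0 0 -0.01 0 0 0;0 0 -0.01 0 0 0;0 0 -0.01 0 0 0;0 0 -0.01 0 0 0;0 0 -0.01 0 0 0'
```

```text
time: 13.15
ee_pos: [0.4539, -0.1664, 0.0436]
tool_rot: [0.6, 3.082, -0.001]
contact_force: [-10.6, 4.0, 19.6]
grip_width: 0.0453
gripper_force: 10.1
```

Both keys are on their stops at 20 N. I'll hold there, then rise straight up slowly.

```bash
python3 -m jog '0 0 0 0 0 0;0 0 0 0 0 0;0 0 0 0 0 0;0 0 0 0 0 0;0 0 0 0 0 0;0 0 0 0 0 0;0 0 0 0 0 0;0 0 0 0 0 0'
python3 -m jog '0 0 0 0 0 0;0 0 0 0 0 0;0 0 0 0 0 0;0 0 0 0 0 0;0 0 0 0 0 0;0 0 0 0 0 0;0 0 0 0 0 0;0 0 0 0 0 0'|grep force
python3 -m jog '0 0 0 0 0 0;0 0 0 0 0 0;0 0 0 0 0 0;0 0 0 0 0 0;0 0 0 0 0 0;0 0 0 0 0 0;0 0 0 0 0 0;0 0 0 0 0 0'|grep force
python3 -m jog '0 0 0 0 0 0;0 0 0 0 0 0;0 0 0 0 0 0;0 0 0 0 0 0;0 0 0 0 0 0;0 0 0 0 0 0;0 0 0 0 0 0;0 0 0 0 0 0'
python3 - <<'E'
from bench import eyes
from h import *
s=eyes.get_image('side')['color'];w=eyes.get_image('wrist')['color']
v=np.zeros((384,800,3),np.uint8);v[:,:512]=w;v[:280,512:792]=cv2.resize(s[165:235,200:270],(280,280),interpolation=cv2.INTER_CUBIC)
cv2.imwrite('pics/w4.png',v)
E
```

```text
time: 13.95
ee_pos: [0.4539, -0.1665, 0.0436]
tool_rot: [0.6, 3.083, -0.001]
contact_force: [-10.9, 4.9, 20.1]
grip_width: 0.0455
gripper_force: 10.1
contact_force: [-9.5, 5.2, 20.3]
gripper_force: 10.1
contact_force: [-10.3, 4.0, 21.1]
gripper_force: 10.1
time: 16.35
ee_pos: [0.4539, -0.1664, 0.0436]
tool_rot: [0.601, 3.082, -0.001]
contact_force: [-9.5, 3.9, 20.5]
grip_width: 0.0454
gripper_force: 10.1
```

View pics/w4.png

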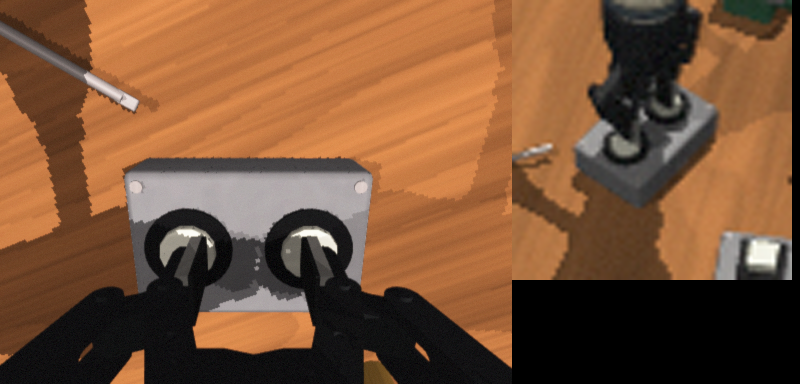

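Both keys are visibly down, with the fingertips on them at pixels (190,245) and (315,245), and the box hasn't shifted. They have been held for over 3 s, so I'll release straight up.

```bash
python3 -m jog '0 0 0.01 0 0 0;0 0 0.02 0 0 0;0 0 0.035 0 0 0;0 0 0.05 0 0 0;0 0 0.08 0 0 0;0 0 0.12 0 0 0;0 0 0.2 0 0 0;0 0 0.28 0 0 0'
python3 -m jog '0 0 0.08 0 0 0;0 0 0.16 0 0 0;0 0 0.24 0 0 0;0 0 0.3 0 0 0;0 0 0.32 0 0 0;0 0 0.32 0 0 0;0 0 0.32 0 0 0;0 0 0.32 0 0 0'
python3 - <<'E'
from bench import eyes
from h import *
cv2.imwrite('pics/s5.png',eyes.get_image('side')['color'])
E
```

```text
time: 17.25
ee_pos: [0.4536, -0.1663, 0.111]
tool_rot: [-0.601, -3.083, -0.0]
contact_force: [-0.0, -0.6, 1.1]
grip_width: 0.0453
gripper_force: 0.0
time: 18.05
ee_pos: [0.4533, -0.1662, 0.189]
tool_rot: [-0.6, -3.082, -0.001]
contact_force: [0.5, 0.3, -0.6]
grip_width: 0.0451
gripper_force: 0.0
```

View pics/s5.png

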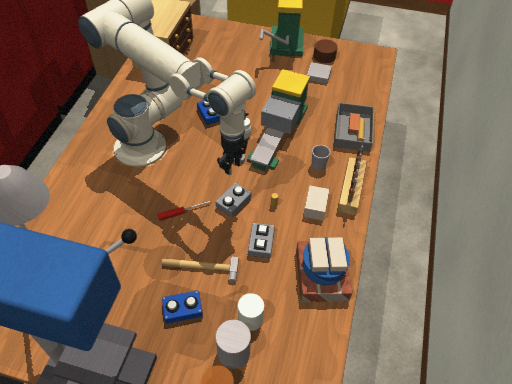

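The side view shows the keys up again on the reset box at (234,200), the hood home at (282,112), and everything else where it stood. The arm is clear.

```bash
python3 -c "from bench import ticket;print(ticket.hand_in())"
```

```text
the job is handed in; nothing more can be done
None
```

The guard hood is home against the headstock, both round keys were held down together for over 3 s and came up again, nothing else moved in the last picture, and the job is handed in (no verdict was shown).

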